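# Dip a depth gauge in a sample tube and present it to the reading camera

### The job

Pick the depth gauge with the wide head out of the gauge stand, dip its blade into the slot of the clamped sample tube's cap until its shoulder rests on the cap, and draw it out again. Then present it to the reading camera: hold it in the air, blade tip down, with the middle of the blade straight in front of the lens and 15 cm from it, the blade's broad face square to the lens and its edges running up and down in the camera's picture. Finish while holding it still there - do not put it down - and leave the other gauges, tubes and clutter where they stand.

Things in the scene. Friction and masses are not known exactly. Their poses are not given: they have to be found in the camera images.
- gauge_head (a point): Centre of the head of the gauge to use, the widest-headed of three. Head: aluminium block 50 mm wide (y), 14 thick (x), 54 high (z; +z is away from the blade); its flat underside, 27 mm below this point, is the shoulder. At the start it hangs upright in a slot of the stand, shoulder on the stand's top. Pinch the head across its 14 mm thickness. About 0.13 kg.
- gauge_blade (a point): Middle of that gauge's flat steel blade, 37.5 mm below the shoulder; axes as the head's. The blade is 20 mm wide (y), 4 thick (x), 75 long, the last 8 mm tapered to 14 x 2 mm.
- gauge_tip (a point): Tip of the same gauge's blade, 75 mm below the shoulder; axes as the gauge's.
- stand: Gauge stand: fixed grey plastic block 54 x 215 x 90 mm high (x, y, z). Origin: centre of its underside. Three upright slots 7 x 23 mm (long side along y) in a row along its y at -70, 0 and +70 mm hold one gauge each, in any order. It may be on either side of the bench.
- tube: Fixed grey sample tube with white cap 80 mm across, upright in a steel base 110 mm square; the only slotted cap. Origin: centre of its underside. Cap top round the slot is flat, 112 mm above the table, inside a rim 62 mm wide that stands 2 mm higher. The slot goes through the 12 mm cap into the empty tube, clear to 95 mm below its mouth.
- slot (a point): Centre of the slot's mouth, level with the cap's flat top. The slot is 26 mm long (along y) and 7 mm wide (along x); z is up.
- camera: Reading camera, fixed on a post on the far side: white housing, black lens barrel 38 mm across. Origin: centre of the lens front, 225 mm above the table. It looks along its own -x, towards the robot and 25 degrees downwards; its y is level, its z is up in its picture. The housing is 50 mm high (z), 56 wide (y), and ends 88 mm behind the lens front.
- view (a point): Point in empty air 150 mm straight in front of the lens, about 162 mm above the table, for the middle of the blade; axes as the camera's. The gauge is right with its x and y along the camera's x and y (either way round) and the blade pointing down: the head then leans 25 degrees from upright, away from the camera.
- post: The camera's fixed stand. Origin: on the table straight below the lens front. Base plate 110 x 130 x 12 mm, from x = 0 to 110 mm behind the lens; post 20 mm across, 85 mm behind the lens front, 277 mm high.
- gauge_narrow_head (a point): Bystander: gauge with a narrow head (24 mm wide, 14 mm thick, 54 mm high) in the stand; head centre.
- gauge_round_head (a point): Bystander: gauge with a round disc head (30 mm across, 14 mm thick, 54 mm high with its neck) in the stand; this point is 27 mm above its shoulder.
- tube_tall_mid (a point): Bystander: loose grey tube with plain white cap, 66 mm across, 150 mm high; its centre.
- tube_mid_mid (a point): Bystander: loose grey tube with plain white cap, 66 mm across, 120 mm high; its centre.
- tube_short_mid (a point): Bystander: loose grey tube with plain white cap, 56 mm across, 80 mm high; its centre.
- cup_mid (a point): Bystander: plastic cup, 72 mm across, 85 mm high; its centre.
- weight_mid (a point): Bystander: brass balance weight with a knob, 32 mm across, 45 mm high; its centre.
Not all that is in view belongs to the job. Leave any brown look-alike of the part that bears gauge_head alone. What is shaped like the stand but pink is not meant.

How it is judged:
On the way:
1. the wide-headed gauge's blade is in the slot of the clamped tube's cap, its shoulder down on the cap (within 4 mm) (z of gauge_tip in the frame of slot below -0.071 m and horizontal distance between gauge_head and slot below 0.015 m and angle between gauge_head's own z axis and vertical below 0.2 rad), for 0.2 s.
At the end, for the whole second after the job is handed in: The gauge is held still by the gripper and by nothing else, in the air, tip down; the middle of the blade is within 20 mm of the point 150 mm in front of the lens on its axis, its broad face square to the lens and its edges along the picture's upright, each within 12 degrees (distance between gauge_blade and view below 0.02 m and angle between the x axis of gauge_blade and the x axis of camera, either way round below 0.21 rad and angle between the y axis of gauge_blade and the y axis of camera, either way round below 0.21 rad and angle between gauge_blade's own z axis and vertical below 0.8 rad and height (world z) of gauge_tip above 0.09 m and linear speed of gauge below 0.02 m/s and angular speed of gauge below 0.15 rad/s and contact force between gauge and the fingers above 1 N and contact force between gauge and stand below 0.1 N and contact force between gauge and tube below 0.1 N and contact force between gauge and post below 0.1 N and contact force between gauge and table below 0.1 N and contact force between gauge and tube_short below 0.1 N and contact force between gauge and tube_tall below 0.1 N and contact force between gauge and tube_mid below 0.1 N and contact force between gauge and cup below 0.1 N and contact force between gauge and weight below 0.1 N and contact force between gauge and gauge_narrow below 0.1 N and contact force between gauge and gauge_round below 0.1 N); the arm keeps its last pose, push and grip.
It fails at once if one of the other two gauges is shifted by more than 30 mm or knocked over (distance of any of gauge_narrow_head, gauge_round_head from where it was at the start of the episode above 0.03 m).
It fails at once if one of the loose capped tubes is shifted by more than 30 mm or knocked over (distance of any of tube_tall_mid, tube_mid_mid, tube_short_mid from where it was at the start of the episode above 0.03 m).
It fails at once if the cup or the brass weight is shifted by more than 20 mm or knocked over (distance of any of cup_mid, weight_mid from where it was at the start of the episode above 0.02 m).
It also fails if it takes over 51 s, if anything falls off the work surface, if the arm or the gripper's body presses on something with over 40 N, if the wrist force passes 120 N, or if a joint passes its speed limit or range.

### The arm

A 6-joint arm with a two-finger parallel gripper is mounted at the origin on the work surface. World frame = base frame: x ahead of the robot, y to its left, z up, the work surface at z = 0. Lengths are in m, angles in rad, forces in N, time in s.
With the tool pointing down it reaches from about 0.375 to 0.9 m from the base axis. Payload 3.1 kg.
Tool frame: the origin (TCP) lies between the finger pads; the fingertips stand manip.nose_length ahead of it and the grasp point (between the pads) lies 5 mm behind it (manip.nose_length is the distance from the TCP to the fingertips, in m); z points along the fingers, y is the line along which they close (so a half turn about z gives the same grasp; the last joint's range is limited). The gripper opens to 85 mm and grips with 20 to 120 N. Pads are 22 mm wide; open, the fingers measure 114 mm over their backs; the gripper's body (76 mm by 85 mm) begins 54 mm behind the grasp point. The pads swing forward as they close: fully open they stand 13 mm farther back than shut.
Start: joints at [1.119, 0.527, 1.433, -0, 1.181, -0.178], TCP at [0.169, 0.602, 0.245] pointing down, gripper open.
Joint ranges: [-3.08, 3.08], [-0.75, 2.2], [0.22, 2.44], [-1.43, 4.57], [0, 2.65], [-2.85, 2.85]. Speed limits (rad/s): [2.79, 2.79, 3.14, 3.14, 3.14, 3.14].

### API

Orientations are given as a unit quaternion [x, y, z, w].
In Python, from station import monitor, eyes, job, manip gives the robot as it stands.
- The arm moves only by the shell command python3 -m pendant 'ROWS' [FORCE]. ROWS is JSON, a list that holds one entry, the list of rows, each a list of 7 numbers: the shift along the tool's x, y, z as a fraction of full scale, then the turn, a rotation vector about the tool's x, y, z as a fraction of full scale, then the opening, from 0 (shut) to 1 (fully open). A call has 1 to 20 rows; each row shifts and turns the commanded pose from where the row before left it, along the tool's axes as they then stand; what a row does not reach is not made up. Full scale, the value 1, is 800 mm for a shift and 0.12 rad for a turn. A row lasts 1/10 s, in which the tool goes at most 50 mm and 8.59 degrees, less where a joint would pass 70% of its speed; a pose out of reach is approached as far as the arm can. A call with a number of a shift or a turn outside -1 to 1 is refused whole. A call with a gripper value outside its range is refused whole. The fingers move at their own pace and stop on an object; FORCE is the grip in N (left out, the last holds). Time passes only in rows, so rows that do not move let the fingers close. It gives the time, the measured TCP pose, the force, the opening and the grip force at its end, in the units of the state.
- monitor.sense(): the state, without advancing time (a new reading comes with each control period).
- eyes.snapshot(name): name is "side" or "top"; returns a dict with "pixels" (400x640x3 uint8, red, green, blue), "depth" (400x640 float32, m along the optical axis (not along the pixel's ray), 0 where there is no reading), "intrinsics" (3x3 intrinsics, pixels), "eye" and "attitude" of the camera in the world. Camera axes: x right, y down, z forward; pixel columns grow to the right and rows downward; lengths in m; the calibration is good to about 2 mm. A picture is of the moment at which its call begins.
- job.sign_off(): hands the job in; it is judged then, once.
The state is a dict: "t": time; "q": joint angles; "qd": joint speeds; "tau": joint torques, N m; "tcp_pos": TCP position; "tool_rot": TCP orientation; "force": force on the tool from outside, world axes, zero at the start; "ft_torque": the same for the moment, N m; "finger_gap": opening from 0.0 (shut) to 1.0 (fully open); "gripper_force": force on a finger pad.
Only numpy, scipy, OpenCV 4.12 (cv2) and the standard library are available. Lean on these libraries where they do the work, as an engineer would, in place of code of your own. Each camera call takes 0.05 s, during which the arm holds its last target. There are 200 camera calls.

## Working session

There is one attempt and no reset: what is moved stays moved. The work goes in short steps, Python scripts to look and compute and a shell command to move; the robot and the scene stay as the last step left them, time stands still between calls to the robot, and variables do not carry over. Pictures are saved under pics/ and viewed, at most 10 in all, crops included, and the job is handed in when it is done.

```bash
mkdir -p pics; ls; python3 - <<'E'
from station import monitor, eyes, manip
import cv2,numpy as np
print(monitor.sense(), manip.nose_length)
for n in ("side","top"):
    s=eyes.snapshot(n); cv2.imwrite(f"pics/{n}0.png",s["pixels"][:,:,::-1]); np.savez(f"{n}0.npz",**s)
    print(n,s["intrinsics"],s["eye"],s["attitude"])
E
```

```text
pics
{'t': 0.0, 'q': array([ 1.11845865e+00,  5.28468147e-01,  1.43392374e+00, -1.17639770e-05,
        1.18140776e+00, -1.78476172e-01]), 'qd': array([-0.000474  , -0.0004808 , -0.00049423,  0.00106665,  0.00034796,
        0.00027721]), 'tau': array([-9.39724632e-04, -4.42345047e+01, -1.78025919e+01, -3.27498692e-04,
        8.39429442e-03,  3.02074632e-06]), 'tcp_pos': array([0.16868118, 0.60107968, 0.24432556]), 'tool_rot': array([ 1.36500944e-01,  9.90639326e-01, -1.05074917e-03, -3.37137631e-04]), 'force': array([-0.42437042, -0.85486688, -0.30915322]), 'ft_torque': array([0.00738428, 0.06847426, 0.00535865]), 'gripper_force': 0.0, 'finger_gap': 0.9981218607031824} 0.014
side [[517.15624109   0.         318.55344252]
 [  0.         517.15624109 205.23386664]
 [  0.           0.           1.        ]] [ 0.07639596 -0.79187421  1.05254172] [ 0.88238081 -0.27238089  0.10438269 -0.36921135]
top [[442.83873429   0.         318.44204501]
 [  0.         442.83873429 200.86715804]
 [  0.           0.           1.        ]] [ 0.45850645 -0.04421849  1.23527771] [ 0.70768553 -0.70435315  0.04565235 -0.03136404]
```

View pics/top0.png

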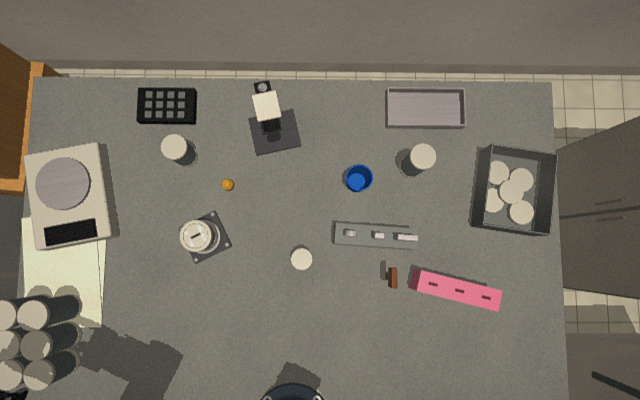

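View pics/side0.png

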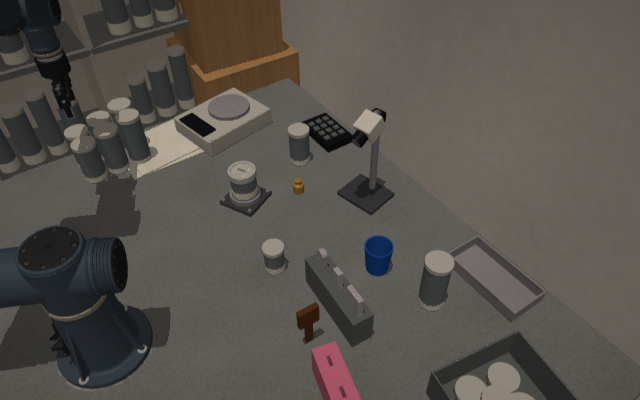

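The top view shows the grey stand at (375,235) with the wide head at its right end (407,237). The slotted tube is at (199,236) and the reading camera at (267,105), with the cup, weight and tubes around them. The side view agrees: stand (340,295), tube (243,185), camera (368,125).

```bash
cat > h.py <<'E'
import numpy as np,cv2
from scipy.spatial.transform import Rotation as R
def load(n): return dict(np.load(n))
def cloud(s):
    K=s["intrinsics"];d=s["depth"];v,u=np.indices(d.shape)
    c=np.stack([(u-K[0,2])/K[0,0]*d,(v-K[1,2])/K[1,1]*d,d],-1)
    return c@R.from_quat(s["attitude"]).as_matrix().T+s["eye"]
def ray(s,uv,z):
    K=s["intrinsics"];uv=np.atleast_2d(uv).astype(float)
    c=np.c_[(uv-K[:2,2])/np.diag(K)[:2],np.ones(len(uv))]@R.from_quat(s["attitude"]).as_matrix().T
    return s["eye"]+c*((z-s["eye"][2])/c[:,2])[:,None]
def rect(P):
    return cv2.minAreaRect(np.ascontiguousarray(P[:,:2],np.float32)*1000)
E
python3 - <<'E'
from h import *
t=load("top0.npz");s=load("side0.npz")
W=cloud(t);S=cloud(s)
def box(W,u0,u1,v0,v1,z0,z1):
    sub=W[v0:v1,u0:u1].reshape(-1,3); return sub[(sub[:,2]>z0)&(sub[:,2]<z1)]
st=box(W,325,425,215,255,.082,.098);print("standtop",np.median(st[:,2]),rect(st))
v,u=np.nonzero((W[215:255,325:425,2]>.125)&(W[215:255,325:425,2]<.16));uv=np.c_[u+325,v+215].astype(np.int32)
m=np.zeros((400,640),np.uint8);m[uv[:,1],uv[:,0]]=255
cs,_=cv2.findContours(m,0,1)
for c in cs:
    mm=np.zeros_like(m);cv2.drawContours(mm,[c],-1,255,-1);vv,uu=np.nonzero(mm)
    P=ray(t,np.c_[uu,vv],.144);print("head",len(uu),np.median(W[vv,uu,2]),rect(P))
cap=box(W,175,225,215,260,.10,.125);print("cap",np.median(cap[:,2]),rect(cap))
g=t["pixels"].astype(int).sum(2)
# slot: dark in cap
vv,uu=np.nonzero(g[225:247,185:208]<250);uu+=185;vv+=225
P=ray(t,np.c_[uu,vv],.112);print("slotpix",len(P),P.mean(0),rect(P))
cam=box(W,240,300,75,135,.19,.30);print("cam",cam[:,2].min(),cam[:,2].max(),rect(cam))
def crop(I,u0,u1,v0,v1,k):return cv2.resize(I[v0:v1,u0:u1,::-1],None,fx=k,fy=k,interpolation=cv2.INTER_CUBIC)
a=t["pixels"];b=s["pixels"]
r1=np.hstack([crop(a,325,425,215,255,4),crop(a,170,230,215,255,4)])
r2=np.hstack([crop(a,245,305,75,160,4),crop(b,325,400,95,180,4)])[:, :540]
r2=cv2.copyMakeBorder(r2,0,0,0,640-r2.shape[1],0)
cv2.imwrite("pics/c1.png",np.vstack([r1,r2]))
E
```

```text
standtop 0.09052362250067558 ((494.91802978515625, -216.67172241210938), (215.22264099121094, 54.06476593017578), 86.11341094970703)
head 127 0.14343048662540459 ((490.00848388671875, -283.9803161621094), (52.26890182495117, 14.367820739746094), 85.85993194580078)
head 64 0.14407382576712846 ((494.2889099121094, -215.73316955566406), (24.74520492553711, 14.71975326538086), 89.28146362304688)
head 72 0.14109100771728855 ((498.8743591308594, -145.36439514160156), (27.164060592651367, 14.730755805969238), 89.67732238769531)
cap 0.11297590554242931 ((493.3876037597656, 241.99632263183594), (75.31877899169922, 78.7334213256836), 0.15281996130943298)
slotpix 12 [0.49199334 0.2436226  0.112     ] ((491.9953918457031, 243.61984252929688), (2.2711613178253174, 21.05982208251953), 27.213878631591797)
cam 0.22591991795092792 0.286604936827368 ((781.56298828125, 54.60057830810547), (106.30648040771484, 55.66921615600586), 12.999004364013672)
```

View pics/c1.png

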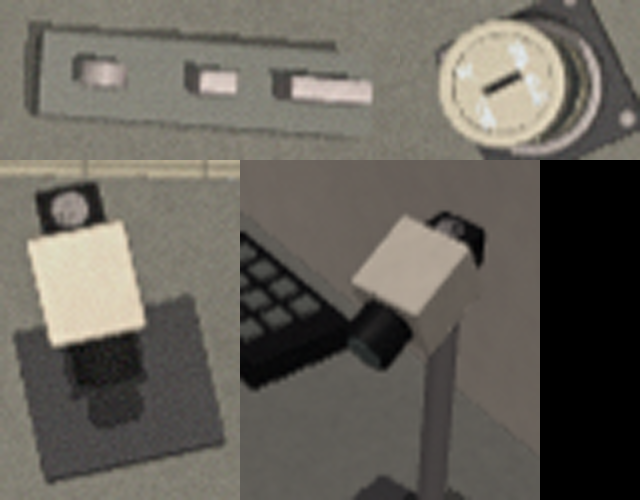

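The crop shows the wide head at the right end of the stand, the slot clear at (199,236), and the lens barrel pointing down-left of the post. The stand and heads match their given sizes. Next I refine the lens and slot poses and check the path is clear.

```bash
python3 - <<'E'
from h import *
t=load("top0.npz");s=load("side0.npz")
W=cloud(t);S=cloud(s)
g=t["pixels"].astype(int).sum(2)
# white housing top (top view): bright pixels high up
m=(W[...,2]>.2)&(W[...,2]<.32)&(g>450);m[:,:240]=0;m[:,310:]=0;m[150:]=0
v,u=np.nonzero(m);P=W[v,u];print("housing",len(P),P.mean(0),rect(P),P[:,2].min(),P[:,2].max())
n=np.linalg.svd(P-P.mean(0))[2][2];print("normal",n,"yaw",np.degrees(np.arctan2(n[1],n[0])))
# base plate
m=(W[...,2]>.006)&(W[...,2]<.02);m[:,:240]=0;m[:,310:]=0;m[:95]=0;m[160:]=0
v,u=np.nonzero(m);print("base",np.median(W[v,u,2]),rect(ray(t,np.c_[u,v],.012)))
# steel base of tube
m=(W[...,2]>.004)&(W[...,2]<.03);m[:,:170]=0;m[:,240:]=0;m[:205]=0;m[270:]=0
v,u=np.nonzero(m);print("tubebase",np.median(W[v,u,2]),rect(ray(t,np.c_[u,v],np.median(W[v,u,2]))))
# slot subpixel with darkness weights, both views
for nm,im,(u0,u1,v0,v1) in (("top",t,(185,208,225,247)),("side",s,(228,258,160,180))):
    G=im["pixels"].astype(float).sum(2)[v0:v1,u0:u1];w=np.clip(400-G,0,None) if nm=="top" else np.clip(np.median(G)-100-G,0,None)
    v,u=np.nonzero(w>0);ww=w[v,u];P=ray(im,np.c_[u+u0,v+v0],.112)[:,:2]
    c=(P*ww[:,None]).sum(0)/ww.sum();C=np.cov(P.T,aweights=ww);e=np.linalg.eigh(C)
    d=e[1][:,1];print(nm,"slot",len(ww),c,"ang",np.degrees(np.arctan2(d[1],d[0])),np.sqrt(e[0]*12),np.median(G))
# round cap centre from side view
for C,n in((W,"top"),(S,"side")):
    m=(C[...,2]>.16)&(C[...,0]>.1)&(C[...,0]<.62)&(C[...,1]>-.4)&(C[...,1]<.7)
    p=C[m];print(n,"high",len(p), (p.min(0),p.max(0)) if len(p) else "")
E
```

```text
housing 661 [0.77834838 0.05401325 0.27249276] ((785.7840576171875, 55.95777130126953), (70.19833374023438, 54.92233657836914), 12.992536544799805) 0.2575178796482308 0.286604936827368
normal [-0.40634215 -0.09433246  0.90883851] yaw -166.9302769545946
base 0.012118629296635541 ((791.333251953125, 65.12451934814453), (172.67691040039062, 161.1216278076172), 88.06022644042969)
tubebase 0.011784279837131706 ((491.8348083496094, 243.439208984375), (176.02520751953125, 188.74127197265625), 1.3201541900634766)
top slot 24 [0.49167243 0.24266043] ang 87.12853913301866 [0.01788188 0.02613183] 580.0
side slot 171 [0.50341306 0.22251768] ang 99.59940341276031 [0.08465591 0.12165933] 408.0
top high 2545 (array([ 0.15007333, -0.04421849,  0.16001532]), array([0.45850645, 0.67744653, 1.23527771]))
side high 4784 (array([ 0.10001653, -0.04872974,  0.16010161]), array([0.33822976, 0.69969598, 0.63742349]))
```

```bash
python3 - <<'E'
from h import *
t=load("top0.npz");s=load("side0.npz");W=cloud(t);S=cloud(s)
print(ray(t,[[256.3,155],[300.8,145],[248.8,118.8],[293,108.8]],.012))
g=t["pixels"].max(2)
def big(m):
    n,l,st,_=cv2.connectedComponentsWithStats(m.astype(np.uint8));k=1+st[1:,4].argmax();v,u=np.nonzero(l==k);return u,v
m=(W[...,2]<.03)&(g<85);m[:,:240]=0;m[:,310:]=0;m[:95]=0;m[165:]=0
u,v=big(m);print("base",rect(ray(t,np.c_[u,v],.012)))
G=s["pixels"].astype(float).sum(2)
i=(S[...,2]>.104)&(S[...,2]<.12)&(abs(S[...,0]-.492)<.022)&(abs(S[...,1]-.2436)<.022)
med=np.median(G[i]);d=i&(G<med*.7);v,u=np.nonzero(d);P=ray(s,np.c_[u,v],.112);print("side slot",len(P),med,G[i].min(),P.mean(0),rect(P))
i=(S[...,2]>.105)&(S[...,2]<.12)&(abs(S[...,0]-.492)<.06)&(abs(S[...,1]-.2436)<.06);print("cap side",rect(S[i]),S[i][:,2].max())
i=(W[...,2]>.105)&(W[...,2]<.12)&(abs(W[...,0]-.492)<.06)&(abs(W[...,1]-.2436)<.06);print("cap top",rect(W[i]))
# objects heights in scene for path
for n,C in(("top",W),("side",S)):
  i=(C[...,2]>.1)&(C[...,2]<.3)&(C[...,0]>.3)&(C[...,0]<.66)&(C[...,1]>-.45)&(C[...,1]<.5)
  p=C[i];print(n,np.unique(np.round(p/.05)*.05,axis=0).tolist())
E
```

```text
[[ 0.72073538  0.10595369  0.012     ]
 [ 0.75038439 -0.01847585  0.012     ]
 [ 0.8247013   0.12906298  0.012     ]
 [ 0.85508392  0.00449915  0.012     ]]
base ((787.4814453125, 56.22333526611328), (110.13067626953125, 129.8885040283203), 12.825698852539062)
side slot 4 421.0 270.0 [0.49051203 0.24189041 0.112     ] ((490.51153564453125, 241.89210510253906), (0.9504282474517822, 15.074596405029297), 35.09986877441406)
cap side ((491.0574951171875, 240.34698486328125), (79.61392974853516, 81.3043441772461), 1.1917115449905396) 0.11637350398100388
cap top ((493.3907165527344, 241.99571228027344), (75.31932830810547, 78.7287826538086), 0.18799297511577606)
top [[0.35000000000000003, -0.25, 0.1], [0.35000000000000003, -0.25, 0.15000000000000002], [0.4, -0.25, 0.1], [0.4, -0.25, 0.15000000000000002], [0.45, 0.2, 0.1], [0.45, 0.25, 0.1], [0.45, 0.30000000000000004, 0.1], [0.5, -0.30000000000000004, 0.1], [0.5, -0.30000000000000004, 0.15000000000000002], [0.5, -0.25, 0.1], [0.5, -0.25, 0.15000000000000002], [0.5, -0.2, 0.1], [0.5, -0.2, 0.15000000000000002], [0.5, -0.15000000000000002, 0.
[... 157 characters left out ...]
]
side [[0.35000000000000003, -0.25, 0.1], [0.35000000000000003, -0.25, 0.15000000000000002], [0.4, -0.25, 0.1], [0.4, -0.25, 0.15000000000000002], [0.45, 0.2, 0.1], [0.45, 0.25, 0.1], [0.5, -0.30000000000000004, 0.1], [0.5, -0.30000000000000004, 0.15000000000000002], [0.5, -0.25, 0.1], [0.5, -0.25, 0.15000000000000002], [0.5, -0.2, 0.1], [0.5, -0.2, 0.15000000000000002], [0.5, -0.15000000000000002, 0.1], [0.5, -0.15000000000000002, 0.15000000000000002], [0.5, 0.2, 0.1], [0.5, 0.25, 0.1], [0.5, 0.30000000000000004, 0.1], [0.55, 0.2, 0.1], [0.55, 0.25, 0.1], [0.65, -0.35000000000000003, 0.1], [0.65, -0.35000000000000003, 0.15000000000000002], [0.65, -0.30000000000000004, 0.15000000000000002]]
```

```bash
cat > go.py <<'E'
# usage: go.py x y z yawdeg(tool y) [tiltdeg]  -> shift (tool frame fraction) then turn (tool frame fraction)
import sys
from h import *
from station import monitor
def rot(yaw,tilt=0):  # tool y = horizontal axis turned with gauge x
    h=np.radians(yaw);T=np.radians(tilt)
    X=np.array([np.cos(T)*np.cos(h),np.cos(T)*np.sin(h),np.sin(T)])  # gauge x
    Y=np.array([-np.sin(h),np.cos(h),0]);Z=np.cross(X,Y)
    return R.from_matrix(np.stack([Y,X,-Z],1))   # tool x=gauge y, tool y=gauge x, tool z=-gauge z
a=[float(v) for v in sys.argv[1:]]
st=monitor.sense();r=R.from_quat(st["tool_rot"]);T=rot(*a[3:])
print("now",st["t"],st["tcp_pos"].round(4),"mm off",((np.array(a[:3])-st["tcp_pos"])*1000).round(1),"F",st["force"].round(1),"gap",round(st["finger_gap"],3),"gf",round(st["gripper_force"],1))
print("shift sum/0.8:",(r.inv().apply(np.array(a[:3])-st["tcp_pos"])/.8).round(4))
print("turn sum/0.12:",((r.inv()*T).as_rotvec()/.12).round(3))
print("after-turn shift/0.8:",(T.inv().apply(np.array(a[:3])-st["tcp_pos"])/.8).round(4))
E
python3 go.py .45 .25 .28 -3.9; python3 go.py .49 -.2855 .26 -3.9
```

```text
now 0.1 [0.1687 0.6011 0.2444] mm off [ 281.3 -351.1   35.6] F [-0.2 -0.7  0. ] gap 1.003 gf 0.0
shift sum/0.8: [-0.4572 -0.3276 -0.044 ]
turn sum/0.12: [-1.6000e-02  9.0000e-03  1.1376e+01]
after-turn shift/0.8: [-0.414   0.3807 -0.0445]
now 0.1 [0.1687 0.6011 0.2444] mm off [ 321.3 -886.6   15.6] F [-0.2 -0.7  0. ] gap 1.003 gf 0.0
shift sum/0.8: [-0.6863 -0.9585 -0.0178]
turn sum/0.12: [-1.6000e-02  9.0000e-03  1.1376e+01]
after-turn shift/0.8: [-1.0784  0.4761 -0.0195]
```

```bash
python3 -m pendant '[[[-0.019,-0.0137,-0.002,0,0,0,1],[-0.038,-0.0273,-0.0037,0,0,0,1],[-0.038,-0.0273,-0.0037,0,0,0,1],[-0.038,-0.0273,-0.0037,0,0,0,1],[-0.038,-0.0273,-0.0037,0,0,0,1],[-0.038,-0.0273,-0.0037,0,0,0,1],[-0.038,-0.0273,-0.0037,0,0,0,1],[-0.038,-0.0273,-0.0037,0,0,0,1],[-0.038,-0.0273,-0.0037,0,0,0,1],[-0.038,-0.0273,-0.0037,0,0,0,1],[-0.038,-0.0273,-0.0037,0,0,0,1],[-0.038,-0.0273,-0.0037,0,0,0,1],[-0.019,-0.0137,-0.002,0,0,0,1]]]' && python3 -m pendant '[[[0,0,0,0,0,0.5,1],[0,0,0,0,0,0.95,1],[0,0,0,0,0,0.99,1],[0,0,0,0,0,0.99,1],[0,0,0,0,0,0.99,1],[0,0,0,0,0,0.99,1],[0,0,0,0,0,0.99,1],[0,0,0,0,0,0.99,1],[0,0,0,0,0,0.99,1],[0,0,0,0,0,0.99,1],[0,0,0,0,0,0.99,1],[0,0,0,0,0,0.99,1],[0,0,0,0,0,0.02,1]]]'; python3 go.py .49 -.2855 .26 -3.9
```

```text
t: 1.4
tcp_pos: [0.4509, 0.2473, 0.2813]
tool_rot: [0.138, 0.99, -0.0, 0.001]
force: [0.3, 0.7, 0.6]
finger_gap: 1.004
gripper_force: 0.0
t: 2.7
tcp_pos: [0.4489, 0.2496, 0.281]
tool_rot: [0.731, 0.683, -0.0, 0.0]
force: [0.4, -0.4, 0.2]
finger_gap: 1.0
gripper_force: 0.0
now 2.7 [0.4489 0.2496 0.281 ] mm off [  41.1 -535.1  -21. ] F [ 0.4 -0.4  0.2] gap 1.0 gf 0.0
shift sum/0.8: [-0.6639  0.0967  0.0266]
turn sum/0.12: [-0.005  0.006  0.002]
after-turn shift/0.8: [-0.6639  0.0968  0.0262]
```

```bash
python3 -m pendant '[[[-0.022,0.0032,0.001,0,0,0,1],[-0.0443,0.0064,0.0018,0,0,0,1],[-0.0443,0.0064,0.0018,0,0,0,1],[-0.0443,0.0064,0.0018,0,0,0,1],[-0.0443,0.0064,0.0018,0,0,0,1],[-0.0443,0.0064,0.0018,0,0,0,1],[-0.0443,0.0064,0.0018,0,0,0,1],[-0.0443,0.0064,0.0018,0,0,0,1],[-0.0443,0.0064,0.0018,0,0,0,1],[-0.0443,0.0064,0.0018,0,0,0,1],[-0.0443,0.0064,0.0018,0,0,0,1],[-0.0443,0.0064,0.0018,0,0,0,1],[-0.0443,0.0064,0.0018,0,0,0,1],[-0.0443,0.0064,0.0018,0,0,0,1],[-0.0443,0.0064,0.0018,0,0,0,1],[-0.022,0.0032,0.001,0,0,0,1],[0,0,0,0,0,0,1]]]'; python3 go.py .49 -.2855 .124 -3.9
```

```text
t: 4.4
tcp_pos: [0.4898, -0.2869, 0.259]
tool_rot: [0.731, 0.682, -0.0, 0.0]
force: [0.3, -0.5, 0.6]
finger_gap: 0.999
gripper_force: 0.0
now 4.4 [ 0.4898 -0.2869  0.259 ] mm off [   0.2    1.4 -135. ] F [ 0.3 -0.5  0.6] gap 0.999 gf 0.0
shift sum/0.8: [0.0018 0.0002 0.1688]
turn sum/0.12: [ 0.001  0.003 -0.009]
after-turn shift/0.8: [0.0018 0.0002 0.1688]
```

```bash
python3 -m pendant '[[[0,0,0.012,0,0,0,1],[0,0,0.025,0,0,0,0.7],[0,0,0.025,0,0,0,0.6],[0,0,0.025,0,0,0,0.5],[0,0,0.025,0,0,0,0.5],[0,0,0.025,0,0,0,0.5],[0,0,0.02,0,0,0,0.5],[0.0018,0,0.012,0,0,0,0.5],[0,0,0,0,0,0,0.4],[0,0,0,0,0,0,0.3]]]' 50; python3 go.py .49 -.2855 .124 -3.9;python3 - <<'E'
from station import eyes
import cv2,numpy as np
a=eyes.snapshot("side");b=eyes.snapshot("top")
A=cv2.resize(a["pixels"][230:360,270:400,::-1],None,fx=3,fy=3);B=cv2.resize(b["pixels"][170:300,330:460,::-1],None,fx=3,fy=3)
cv2.imwrite("pics/g1.png",np.hstack([A,B]))
E
```

```text
t: 5.4
tcp_pos: [0.4904, -0.2824, 0.1244]
tool_rot: [0.73, 0.683, 0.0, -0.0]
force: [0.2, 0.1, -0.1]
finger_gap: 0.302
gripper_force: 0.0
now 5.4 [ 0.4904 -0.2824  0.1244] mm off [-0.4 -3.1 -0.4] F [ 0.2  0.1 -0.1] gap 0.302 gf 0.0
shift sum/0.8: [-0.0039 -0.0002  0.0005]
turn sum/0.12: [ 0.    -0.001  0.016]
after-turn shift/0.8: [-0.0039 -0.0002  0.0005]
```

View pics/g1.png

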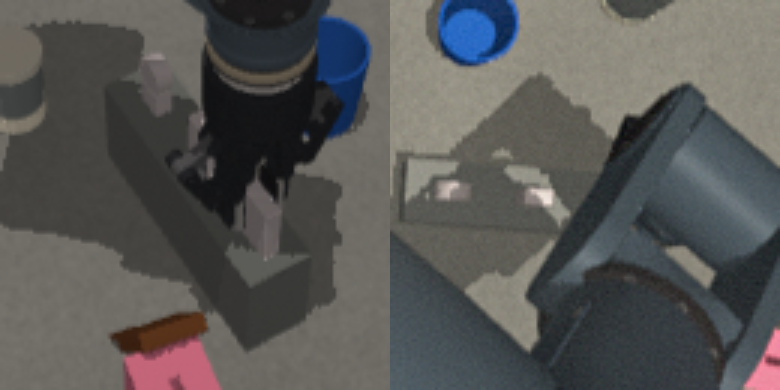

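The crop shows the fingers straddling the wide head (side crop about (262,215)), clear of the narrow gauge. I shift 3 mm and close.

```bash
python3 -m pendant '[[[-0.0039,0,0,0,0,0,0.2],[0,0,0,0,0,0,0],[0,0,0,0,0,0,0],[0,0,0,0,0,0,0],[0,0,0,0,0,0,0],[0,0,0,0,0,0,0],[0,0,0,0,0,0,0]]]' 60; python3 go.py .49 -.2855 .284 -3.9
```

```text
t: 6.2
tcp_pos: [0.4905, -0.2872, 0.1251]
tool_rot: [0.731, 0.683, -0.0, 0.001]
force: [-2.3, -1.3, 6.0]
finger_gap: 0.155
gripper_force: 59.2
now 6.2 [ 0.4905 -0.2872  0.1251] mm off [ -0.5   1.7 158.9] F [-2.3 -1.3  6. ] gap 0.155 gf 59.2
shift sum/0.8: [ 0.0018 -0.0004 -0.1987]
turn sum/0.12: [0.014 0.015 0.005]
after-turn shift/0.8: [ 0.0021 -0.0008 -0.1987]
```

```bash
python3 -m pendant '[[[0,0,-0.006,0,0,0,0],[0,0,-0.012,0,0,0,0],[0,0,-0.025,0,0,0,0],[0,0,-0.03,0,0,0,0],[0,0,-0.03,0,0,0,0],[0,0,-0.03,0,0,0,0],[0,0,-0.03,0,0,0,0],[0,0,-0.025,0,0,0,0],[0,0,-0.012,0,0,0,0],[0,0,0,0,0,0,0]]]'; python3 go.py .4915 .243 .284 27.2
```

```text
t: 7.2
tcp_pos: [0.4904, -0.2866, 0.2856]
tool_rot: [0.73, 0.683, 0.0, 0.001]
force: [-0.3, 0.5, -1.4]
finger_gap: 0.154
gripper_force: 58.6
now 7.2 [ 0.4904 -0.2866  0.2856] mm off [  1.1 529.6  -1.6] F [-0.3  0.5 -1.4] gap 0.154 gf 58.6
shift sum/0.8: [ 0.6606 -0.0432  0.0007]
turn sum/0.12: [ 0.016  0.019 -4.517]
after-turn shift/0.8: [0.5882 0.3038 0.002 ]
```

```bash
python3 -m pendant '[[[0.018,-0.0012,0,0,0,0,0],[0.0367,-0.0024,0,0,0,0,0],[0.0367,-0.0024,0,0,0,0,0],[0.0367,-0.0024,0,0,0,0,0],[0.0367,-0.0024,0,0,0,0,0],[0.0367,-0.0024,0,0,0,0,0],[0.0367,-0.0024,0,0,0,0,0],[0.0367,-0.0024,0,0,0,0,0],[0.0367,-0.0024,0,0,0,0,0],[0.0367,-0.0024,0,0,0,0,0],[0.0367,-0.0024,0,0,0,0,0],[0.0367,-0.0024,0,0,0,0,0],[0.0367,-0.0024,0,0,0,0,0],[0.0367,-0.0024,0,0,0,0,0],[0.0367,-0.0024,0,0,0,0,0],[0.0367,-0.0024,0,0,0,0,0],[0.0367,-0.0024,0,0,0,0,0],[0.0367,-0.0024,0,0,0,0,0],[0.018,-0.0012,0,0,0,0,0]]]'; python3 -m pendant '[[[0,0,0,0,0,-0.4,0],[0,0,0,0,0,-0.9,0],[0,0,0,0,0,-0.9,0],[0,0,0,0,0,-0.9,0],[0,0,0,0,0,-0.9,0],[0,0,0,0,0,-0.5,0],[0,0,0,0,0,0,0]]]'; python3 go.py .4915 .243 .23 27.2
```

```text
t: 9.1
tcp_pos: [0.489, 0.2451, 0.2825]
tool_rot: [0.73, 0.684, -0.001, -0.001]
force: [-0.1, -0.6, -1.8]
finger_gap: 0.153
gripper_force: 58.6
t: 9.8
tcp_pos: [0.49, 0.2423, 0.2831]
tool_rot: [0.522, 0.853, -0.001, -0.001]
force: [0.3, -0.0, -1.5]
finger_gap: 0.156
gripper_force: 58.6
now 9.8 [0.49   0.2423 0.2831] mm off [  1.5   0.7 -53.1] F [ 0.3 -0.  -1.5] gap 0.156 gf 58.6
shift sum/0.8: [-0.0001  0.0022  0.0663]
turn sum/0.12: [-0.023 -0.003 -0.021]
after-turn shift/0.8: [-0.0001  0.002   0.0663]
```

```bash
python3 -m pendant '[[[0,0.002,0.01,0,0,0,0],[0,0,0.02,0,0,0,0],[0,0,0.02,0,0,0,0],[0,0,0.01,0,0,0,0],[0,0,0,0,0,0,0],[0,0,0,0,0,0,0]]]'; python3 go.py .4915 .243 .23 27.2;python3 - <<'E'
from station import eyes
import cv2,numpy as np
a=eyes.snapshot("side");b=eyes.snapshot("top");np.savez("side1.npz",**a);np.savez("top1.npz",**b)
A=cv2.resize(a["pixels"][115:215,205:285,::-1],None,fx=5,fy=5,interpolation=cv2.INTER_CUBIC);B=cv2.resize(b["pixels"][185:285,155:235,::-1],None,fx=5,fy=5)
cv2.imwrite("pics/s1.png",np.hstack([A,B]))
E
```

```text
t: 10.4
tcp_pos: [0.4927, 0.2435, 0.2361]
tool_rot: [0.522, 0.853, -0.0, -0.0]
force: [-0.2, -0.1, -1.4]
finger_gap: 0.154
gripper_force: 58.6
now 10.4 [0.4927 0.2435 0.2361] mm off [-1.2 -0.5 -6.1] F [-0.2 -0.1 -1.4] gap 0.154 gf 58.6
shift sum/0.8: [ 0.0001 -0.0016  0.0076]
turn sum/0.12: [-0.001  0.    -0.021]
after-turn shift/0.8: [ 0.0001 -0.0016  0.0076]
```

View pics/s1.png

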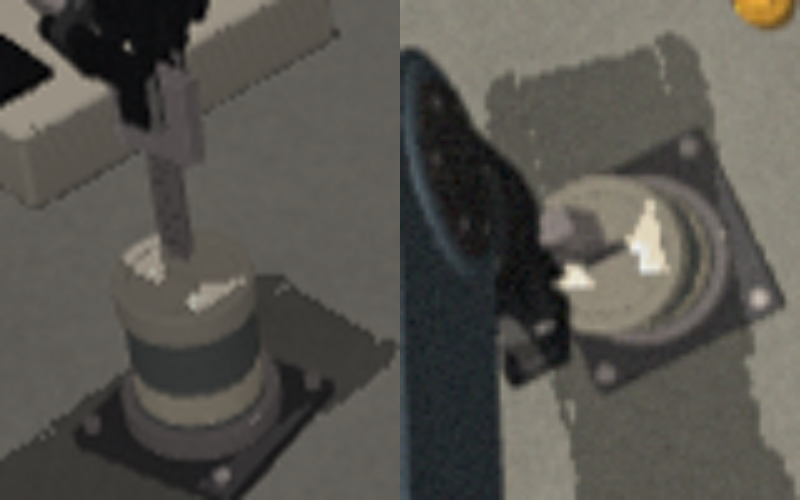

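The side crop shows the blade hanging over the cap with its tip at about pixel (240,166). The top crop shows the slot's visible end at about (197,234) beside the head. Now I measure the blade from the side cloud.

```bash
python3 - <<'E'
from h import *
for n in("side1.npz","top1.npz"):
    s=load(n);S=cloud(s);h=np.radians(27.2);ex=np.array([np.cos(h),np.sin(h)]);ey=np.array([-ex[1],ex[0]])
    g=s["pixels"].astype(int)
    for z0,z1 in((.122,.135),(.135,.15),(.15,.162),(.165,.18),(.18,.20),(.20,.218)):
        i=(S[...,2]>z0)&(S[...,2]<z1)&(np.hypot(S[...,0]-.4927,S[...,1]-.2435)<.045)
        if i.sum()<4: continue
        p=S[i][:,:2]-[.4927,.2435];a,b=p@ex,p@ey
        print(n[:4],z0,i.sum(),"x:",(np.percentile(a,[5,50,95])*1e3).round(1),"y:",(np.percentile(b,[2,50,98])*1e3).round(1),"slope deg",np.degrees(np.arctan(np.polyfit(b,a,1)[0])).round(1))
print("pix tip ray",ray(load("side1.npz"),[[240.4,166]],.126))
# visible end of slot in top view vs slot end in old view
for n in("top0.npz","top1.npz"):
    s=load(n);g=s["pixels"].astype(int).sum(2);print(n);print(g[228:243,186:206])
E
```

```text
side 0.122 16 x: [-5.1 -3.4  0.5] y: [-8.9 -3.   7.6] slope deg -0.5
side 0.135 27 x: [-6.3 -4.4 -0.3] y: [-11.4  -2.8  10. ] slope deg -1.0
side 0.15 25 x: [-6.8 -3.6  0.5] y: [-11.9  -4.8   6.4] slope deg 1.3
side 0.165 29 x: [-5. -3.  1.] y: [-11.6  -2.5   9.4] slope deg 2.8
side 0.18 33 x: [-7.3 -3.7 -0.7] y: [-16.   -2.1   9.4] slope deg 4.9
side 0.2 82 x: [-10.9  -7.9   1.4] y: [-27.  -10.5  22.7] slope deg -5.3
top1 0.135 9 x: [-1.9 -1.5 -0.2] y: [-10.1  -2.1   9.1] slope deg -2.9
top1 0.15 5 x: [-2.  -1.6 -0.6] y: [-9.3 -1.1  3.5] slope deg -5.3
top1 0.165 4 x: [-1.9 -1.4 -1.1] y: [-9.9 -2.9 -0. ] slope deg -2.2
top1 0.2 13 x: [-6.4 -5.4  3.4] y: [-25.4 -24.5 -11.1] slope deg -21.4
pix tip ray [[0.49103561 0.23976796 0.126     ]]
top0.npz
[[548 578 572 565 578 580 577 579 585 569 580 609 638 659 684 635 571 567
  564 539]
 [562 584 579 568 571 583 568 574 589 566 585 576 617 653 656 657 599 587
  578 577]
 [567 598 572 567 581 567 583 578 568 578 569 578 605 669 682 643 594 582
  581 585]
 [607 645 590 579 575 569 575 565 582 587 595 581 598 660 671 605 569 584
  580 574]
 [6
[... 1517 characters left out ...]
 722 681
  660 631]
 [193 198 207 222 194 218 206 198 176 161 158 179 250 338 377 550 587 681
  680 619]
 [228 221 221 215 192 202 171 164 136 167 265 348 376 400 391 400 430 688
  673 626]
 [169 204 324 308 281 248 162 162 251 330 387 417 408 402 399 378 436 702
  651 648]
 [ 93 225 561 577 553 417 271 336 381 406 402 396 405 398 395 400 448 726
  694 679]
 [ 35 168 514 655 679 587 396 381 395 401 398 410 397 399 389 398 399 571
  560 540]
 [132 351 566 676 657 678 572 426 390 387 403 395 398 404 392 388 393 402
  382 395]
 [333 582 667 693 663 694 632 556 411 394 401 401 387 399 401 402 394 384
  381 395]
 [275 462 561 550 522 548 503 492 393 393 394 406 396 399 403 392 412 409
  384 370]]
```

```bash
python3 - <<'E'
from h import *
s=load("top0.npz");g=s["pixels"].astype(float).sum(2)
w=np.zeros_like(g);w[231:240,189:202]=np.clip(560-g[231:240,189:202],0,None)
w[g>520]=0
v,u=np.nonzero(w);ww=w[v,u];P=ray(s,np.c_[u,v],.112)[:,:2];c=(P*ww[:,None]).sum(0)/ww.sum();e=np.linalg.eigh(np.cov(P.T,aweights=ww));d=e[1][:,1]
print(c,np.degrees(np.arctan2(d[1],d[0]))%180-90,np.sqrt(12*e[0]))
E
```

```text
[0.49244766 0.24342152] 26.98481764513133 [0.00669799 0.02541841]
```

```bash
python3 -m pendant '[[[0.0006,-0.0009,0,0,0,-0.02,0],[0,0,0.004,0,0,0,0],[0,0,0.006,0,0,0,0],[0,0,0.006,0,0,0,0],[0,0,0.006,0,0,0,0],[0,0,0.004,0,0,0,0],[0,0,0,0,0,0,0]]]'; python3 go.py .4920 .2432 .147 27.0
```

```text
t: 11.2
tcp_pos: [0.4912, 0.2434, 0.2145]
tool_rot: [0.521, 0.854, -0.001, -0.001]
force: [0.1, 0.1, -2.1]
finger_gap: 0.153
gripper_force: 58.6
now 11.2 [0.4912 0.2434 0.2145] mm off [  0.8  -0.2 -67.5] F [ 0.1  0.1 -2.1] gap 0.153 gf 58.6
shift sum/0.8: [-0.0007  0.0009  0.0844]
turn sum/0.12: [-0.013 -0.003  0.031]
after-turn shift/0.8: [-0.0007  0.0007  0.0844]
```

```bash
python3 -m pendant '[[[0,0.0003,0.006,0,0,0,0],[0,0,0.012,0,0,0,0],[0,0,0.012,0,0,0,0],[0,0,0.012,0,0,0,0],[0,0,0.012,0,0,0,0],[0,0,0.01,0,0,0,0],[0,0,0.006,0,0,0,0],[0,0,0.003,0,0,0,0],[0,0,0,0,0,0,0]]]'; python3 go.py .4920 .2432 .147 27.0
```

```text
t: 12.1
tcp_pos: [0.4918, 0.2436, 0.1566]
tool_rot: [0.521, 0.854, -0.0, -0.0]
force: [0.1, 0.3, -1.0]
finger_gap: 0.151
gripper_force: 58.7
now 12.1 [0.4918 0.2436 0.1566] mm off [ 0.2 -0.4 -9.6] F [ 0.1  0.3 -1. ] gap 0.151 gf 58.7
shift sum/0.8: [-0.0006  0.      0.012 ]
turn sum/0.12: [-0.005 -0.001  0.031]
after-turn shift/0.8: [-0.0006  0.      0.012 ]
```

```bash
python3 -m pendant '[[[0,0,0.003,0,0,0,0],[0,0,0.003,0,0,0,0],[0,0,0.0025,0,0,0,0],[0,0,0.002,0,0,0,0],[0,0,0.001,0,0,0,0],[0,0,0,0,0,0,0]]]'; python3 go.py .4920 .2432 .147 27.0
```

```text
t: 12.7
tcp_pos: [0.4918, 0.2436, 0.1476]
tool_rot: [0.521, 0.854, -0.0, -0.0]
force: [0.2, 1.0, -1.8]
finger_gap: 0.157
gripper_force: 58.7
now 12.7 [0.4918 0.2436 0.1476] mm off [ 0.2 -0.4 -0.6] F [ 0.2  1.  -1.8] gap 0.157 gf 58.7
shift sum/0.8: [-0.0006 -0.      0.0007]
turn sum/0.12: [-0.002 -0.     0.032]
after-turn shift/0.8: [-0.0006 -0.      0.0007]
```

Down another 1–2 mm until the wrist force shows contact.

```bash
python3 -m pendant '[[[0,0,0.001,0,0,0,0],[0,0,0.001,0,0,0,0],[0,0,0,0,0,0,0],[0,0,0,0,0,0,0]]]'
```

```text
t: 13.1
tcp_pos: [0.4919, 0.2437, 0.147]
tool_rot: [0.521, 0.854, 0.0, 0.0]
force: [-1.4, -0.8, 6.5]
finger_gap: 0.153
gripper_force: 59.6
```

```bash
python3 -m pendant '[[[0,0,0.001,0,0,0,0],[0,0,0,0,0,0,0],[0,0,0,0,0,0,0],[0,0,0,0,0,0,0],[0,0,0,0,0,0,0]]]'; python3 - <<'E'
from station import eyes
import cv2,numpy as np
a=eyes.snapshot("side");b=eyes.snapshot("top")
A=cv2.resize(a["pixels"][115:215,205:285,::-1],None,fx=5,fy=5,interpolation=cv2.INTER_CUBIC);B=cv2.resize(b["pixels"][185:285,155:235,::-1],None,fx=5,fy=5)
cv2.imwrite("pics/s2.png",np.hstack([A,B]))
E
```

```text
t: 13.6
tcp_pos: [0.492, 0.2437, 0.147]
tool_rot: [0.521, 0.854, 0.0, 0.0]
force: [-2.7, -1.1, 10.1]
finger_gap: 0.155
gripper_force: 60.5
```

View pics/s2.png

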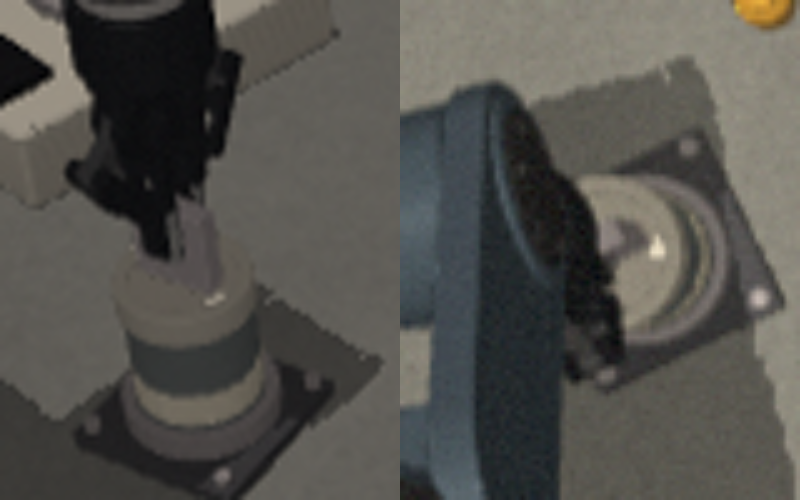

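The shoulder sits on the cap with about 10 N of push at TCP z = 0.147, as expected, and both crops show the head resting inside the rim. Now I draw it out.

```bash
python3 -m pendant '[[[0,0,-0.006,0,0,0,0],[0,0,-0.012,0,0,0,0],[0,0,-0.015,0,0,0,0],[0,0,-0.02,0,0,0,0],[0,0,-0.025,0,0,0,0],[0,0,-0.03,0,0,0,0],[0,0,-0.03,0,0,0,0],[0,0,-0.025,0,0,0,0],[0,0,-0.015,0,0,0,0],[0,0,0,0,0,0,0]]]'; python3 go.py .5726 .007 .29 12.9 25;python3 go.py .5726 .007 .29 12.9 0
```

```text
t: 14.7
tcp_pos: [0.4929, 0.244, 0.2899]
tool_rot: [0.521, 0.854, 0.002, 0.002]
force: [0.1, 0.2, -2.0]
finger_gap: 0.15
gripper_force: 58.6
now 14.7 [0.4929 0.244  0.2899] mm off [ 7.97e+01 -2.37e+02  1.00e-01] F [ 0.1  0.2 -2. ] gap 0.15 gf 58.6
shift sum/0.8: [-3.09e-01 -4.69e-02 -1.00e-04]
turn sum/0.12: [-3.579 -0.451  2.05 ]
after-turn shift/0.8: [-0.311   0.0282  0.013 ]
now 14.7 [0.4929 0.244  0.2899] mm off [ 7.97e+01 -2.37e+02  1.00e-01] F [ 0.1  0.2 -2. ] gap 0.15 gf 58.6
shift sum/0.8: [-3.09e-01 -4.69e-02 -1.00e-04]
turn sum/0.12: [0.038 0.004 2.083]
after-turn shift/0.8: [-3.11e-01  3.10e-02 -2.00e-04]
```

```bash
python3 -m pendant '[[[-0.017,-0.0026,0,0,0,0,0],[-0.0343,-0.0052,0,0,0,0,0],[-0.0343,-0.0052,0,0,0,0,0],[-0.0343,-0.0052,0,0,0,0,0],[-0.0343,-0.0052,0,0,0,0,0],[-0.0343,-0.0052,0,0,0,0,0],[-0.0343,-0.0052,0,0,0,0,0],[-0.0343,-0.0052,0,0,0,0,0],[-0.0343,-0.0052,0,0,0,0,0],[-0.017,-0.0026,0,0,0,0,0],[0,0,0,-0.358,-0.045,0.205,0],[0,0,0,-0.716,-0.09,0.41,0],[0,0,0,-0.716,-0.09,0.41,0],[0,0,0,-0.716,-0.09,0.41,0],[0,0,0,-0.716,-0.09,0.41,0],[0,0,0,-0.358,-0.045,0.205,0],[0,0,0,0,0,0,0]]]'; python3 go.py .5726 .007 .2273 12.9 25
```

```text
t: 16.4
tcp_pos: [0.5687, 0.0075, 0.2859]
tool_rot: [0.609, 0.764, 0.167, 0.131]
force: [0.5, -0.7, -1.2]
finger_gap: 0.156
gripper_force: 58.7
now 16.4 [0.5687 0.0075 0.2859] mm off [  3.9  -0.5 -58.6] F [ 0.5 -0.7 -1.2] gap 0.156 gf 58.7
shift sum/0.8: [-0.0019 -0.0261  0.0685]
turn sum/0.12: [-0.076 -0.018 -0.012]
after-turn shift/0.8: [-0.0017 -0.0268  0.0683]
```

```bash
python3 -m pendant '[[[-0.0003,-0.002,0.006,-0.08,-0.02,0,0],[-0.0003,-0.0045,0.012,0,0,0,0],[-0.0003,-0.005,0.014,0,0,0,0],[-0.0003,-0.005,0.014,0,0,0,0],[-0.0003,-0.005,0.012,0,0,0,0],[-0.0002,-0.003,0.007,0,0,0,0],[0,-0.0015,0.0035,0,0,0,0],[0,0,0,0,0,0,0],[0,0,0,0,0,0,0],[0,0,0,0,0,0,0]]]'; python3 go.py .5726 .007 .2273 12.9 25; python3 - <<'E'
from station import eyes
from h import *
a=eyes.snapshot("side");b=eyes.snapshot("top");np.savez("side2.npz",**a);np.savez("top2.npz",**b)
A=cv2.resize(a["pixels"][80:230,270:420,::-1],None,fx=2.6,fy=2.6,interpolation=cv2.INTER_CUBIC);B=cv2.resize(b["pixels"][80:230,230:380,::-1],None,fx=2.6,fy=2.6)
cv2.imwrite("pics/v1.png",np.hstack([A,B]))
h=np.radians(12.9);T=np.radians(25)
X=np.array([np.cos(T)*np.cos(h),np.cos(T)*np.sin(h),np.sin(T)]);Y=np.array([-np.sin(h),np.cos(h),0]);Z=np.cross(X,Y)
v=np.array([.6025,.0138,.1616]);M=np.stack([X,Y,Z],1)
for n,s in(("side",a),("top",b)):
    L=(cloud(s)-v)@M
    for z0,z1 in((-.04,-.02),(-.02,0),(0,.015),(.015,.034),(.04,.06)):
        i=(L[...,2]>z0)&(L[...,2]<z1)&(abs(L[...,0])<.03)&(abs(L[...,1])<.04)
        if i.sum()>5:
            p=L[i]*1e3;print(n,z0,i.sum(),"x",np.percentile(p[:,0],[5,50,95]).round(1),"y",np.percentile(p[:,1],[2,50,98]).round(1),"dxdy deg",np.degrees(np.arctan(np.polyfit(p[:,1],p[:,0],1)[0])).round(1))
    i=(abs(L[...,2])<.08)&(abs(L[...,0])<.03)&(abs(L[...,1])<.03); print(n,"zrange",np.percentile(L[i][:,2]*1e3,[0,1,99]).round(1))
    # camera lens front / housing in this frame
    i=(L[...,0]>.13)&(L[...,0]<.26)&(abs(L[...,1])<.05)&(abs(L[...,2])<.05);p=L[i]*1e3
    if len(p): print(n,"cam x",np.percentile(p[:,0],[1,99]).round(1),"y",np.percentile(p[:,1],[2,98]).round(1),"z",np.percentile(p[:,2],[2,98]).round(1))
E
```

```text
t: 17.4
tcp_pos: [0.5765, 0.0066, 0.2299]
tool_rot: [0.608, 0.763, 0.171, 0.138]
force: [-0.5, 0.0, -0.9]
finger_gap: 0.153
gripper_force: 58.7
now 17.4 [0.5765 0.0066 0.2299] mm off [-3.9  0.4 -2.6] F [-0.5  0.  -0.9] gap 0.153 gf 58.7
shift sum/0.8: [ 0.0016 -0.0056  0.0009]
turn sum/0.12: [0.052 0.025 0.002]
after-turn shift/0.8: [ 0.0015 -0.0056  0.001 ]
side -0.04 12 x [0.6 1.4 3.6] y [-14.2  -6.5   6.9] dxdy deg -2.6
side -0.02 17 x [0.2 0.8 3.4] y [-13.   -8.2   6.5] dxdy deg -4.2
side 0 13 x [0.2 0.7 4.2] y [-14.  -11.4   7.7] dxdy deg -2.7
side 0.04 34 x [-4.5 -0.2  7.8] y [-28.9 -26.   -8.1] dxdy deg -21.9
side zrange [-39.8 -33.7  78.6]
side cam x [148.2 257. ] y [-30.9  23.1] z [-21.1  26.1]
top 0.04 26 x [11.3 12.  12.7] y [-24.7  -0.7  23.1] dxdy deg 0.1
top zrange [37.5 38.5 79. ]
top cam x [153.3 258.6] y [-26.4  25.8] z [ 5.  27.6]
```

View pics/v1.png

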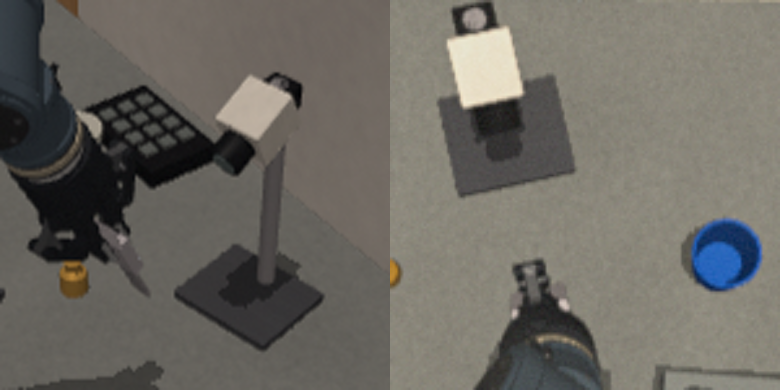

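The gauge hangs tip down in front of the lens, and the clouds agree with the TCP that it is about 4 mm too close along the lens axis. I'll correct that, let it settle and check.

```bash
python3 -m pendant '[[[0.0005,-0.003,0.001,0,0,0,0],[0.0005,-0.0025,0,0,0,0,0],[0,0,0,0,0,0,0],[0,0,0,0,0,0,0],[0,0,0,0,0,0,0],[0,0,0,0,0,0,0],[0,0,0,0,0,0,0],[0,0,0,0,0,0,0]]]'; python3 go.py .5726 .007 .2273 12.9 25; python3 -c "
from station import monitor;print(monitor.sense()['qd'])"
```

```text
t: 18.3
tcp_pos: [0.5725, 0.0067, 0.2267]
tool_rot: [0.608, 0.763, 0.17, 0.137]
force: [0.2, -0.0, -0.9]
finger_gap: 0.158
gripper_force: 58.7
now 18.3 [0.5725 0.0067 0.2267] mm off [0.1 0.3 0.6] F [ 0.2 -0.  -0.9] gap 0.158 gf 58.7
shift sum/0.8: [ 0.0004  0.0006 -0.0006]
turn sum/0.12: [ 0.043  0.021 -0.   ]
after-turn shift/0.8: [ 0.0004  0.0006 -0.0006]
[-1.16598506e-03  2.82146953e-04  9.72766828e-04 -1.64340551e-04
  1.59935615e-03 -8.23243556e-05]
```

```bash
python3 -c "
from station import job;print(job.sign_off())"
```

```text
the job is handed in; nothing more can be done
None
```

I dipped the wide-headed gauge into the slotted cap until its shoulder rested there and drew it out. I handed the job in at about 18 s with the gauge held still, tip down, at the reading camera, within about 1 mm of the target by the arm's reading; the verdict was not shown to me.

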